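Load the citrus juicer and hold its knob down

ROBOT

A 6-joint arm with a two-finger parallel gripper is mounted at the origin on a cart in front of the work surface, level with it; the furniture and walls round the work are solid. World frame = base frame: x ahead of the robot, y to its left, z up, the work surface at z = 0. Lengths are in mm, angles in rad, forces in N, time in s.
With the tool pointing down it reaches from about 275 to 725 mm from the base axis. Payload 5.6 kg.
Tool frame: the origin (TCP) lies at the very end of the fingers, on their centre line; the grasp point (between the pads) lies 19 mm behind it; z points along the fingers, y is the line along which they close (so a half turn about z gives the same grasp; the last joint's range is limited). The gripper opens to 85 mm and grips with 20 to 120 N. Pads are 22 mm wide; open, the fingers measure 114 mm over their backs; the gripper's body (76 mm by 85 mm) begins 54 mm behind the grasp point. The pads swing forward as they close: fully open they stand 13 mm farther back than shut.
Start: joints at [-0.957, 0.255, 0.108, 0, -1.424, -0.285], TCP at [177.618, -520.523, 231.283] pointing down, gripper open.
Joint ranges: [-2.95, 2.95], [-1.21, 1.97], [-1.09, 1.5], [-2.87, 1.71], [-2.94, -0.07], [-3.05, 3.05]. Speed limits (rad/s): [2.57, 2.57, 3.14, 3.14, 3.14, 3.14].

INTERFACE

Orientations are given as a rotation vector (axis times angle).
In Python, from bench import r gives the robot as it stands.
- The arm moves only by the tool jog_arm, never from a script. Its argument "series" is a list of rows, each an object of numbers: "x", "y", "z": the shift along the tool's x, y, z each as a share of 500 mm, from -1 to 1; "ax", "ay", "az": the turn, a rotation vector about the tool's x, y, z each as a share of 30 degrees, from -1 to 1; "gripper": the finger opening in mm, from 0 to 85.4. In form: [{"x": .., "y": .., "z": .., "ax": .., "ay": .., "az": .., "gripper": ..}, ...]. A call has 1 to 10 rows; each row is the pose to reach, as a shift and turn from the pose commanded when the call began, along the tool's axes at that moment; what a row does not reach only later rows make up. A row lasts 1/12 s, in which the tool goes at most 41.7 mm and 7.16 degrees, less where a joint would pass 70% of its speed; a pose out of reach is approached as far as the arm can. A call with a number of a shift or a turn outside -1 to 1 is refused whole. A call with a gripper value outside its range is refused whole. The fingers move at their own pace and stop on an object; the grip force is fixed at half the most. Time passes only in rows, so rows that repeat a pose let the fingers close. It gives the time, the measured TCP pose, the force, the opening and the grip force at its end, in the units of the state.
- r.get_state(): the state, without advancing time (a new reading comes with each control period).
- r.camera(name): name is "scene" or "top" or "wrist"; returns the picture (420x560x3 uint8, red, green, blue); there is no depth.
- r.calibration(name): a dict with "vertical_fov" (degrees; the focal length in pixels is half the picture's height over the tangent of half this angle, whatever the lens; pixels are square), "cx", "cy" (the principal point, pixels), "position" and "rotation" of the camera in the world; the wrist camera has in their place "hand_eye" (4x4, takes a point from camera to tool coordinates, whose origin is the TCP and whose axes are the flange's). Camera axes: x right, y up, looking along -z (the intrinsics and any distortion apply to the point x, -y, -z); pixel columns grow to the right and rows downward; lengths in mm; the calibration is good to about 2 mm. A picture is of the moment at which its call begins: read the wrist's pose just before it. calibration takes no time and is no camera call.
- r.finish_job(): hands the job in; it is judged then, once.
The state is a dict: "t": time; "qpos": joint angles; "qd": joint speeds; "effort": joint torques, N m; "position": TCP position; "ee_rot": TCP orientation; "contact_force": force on the tool from outside, world axes, zero at the start; "torque": the same for the moment, N m; "opening": finger opening in mm; "finger_force": force on a finger pad.
Only numpy, scipy, OpenCV 4.12 (cv2) and the standard library are available. Lean on these libraries where they do the work, as an engineer would, in place of code of your own. Each camera call takes 0.05 s, during which the arm holds its last target. There are 200 camera calls.

TASK

Get the citrus juicer going: lift the handle of its feed tray so that all three limes roll into the hopper, and set the tray back down. Then fit the loose knob on the juicer's D-shaft, with its nose turned the way the flat of the shaft faces, push it fully home, and finish while still gripping the knob and holding it pressed down, with the sprung shaft at the bottom of its travel. Leave the other things on the counter where they are.

Things in the scene. Friction and masses are not known exactly. Their poses are not given: they have to be found in the camera images.
- tray (a joint): hinge of the steel feed tray on the front of the white juicer, rad. 0 = resting (its floor then slopes 0.14 down towards the handle, so the fruit stays in); grows as the handle end is lifted, to at most 0.9. The fruit rolls off at 0.3 to 0.6. It turns freely and falls back to 0 if let go; lifting takes a few newtons.
- tray_hinge (a point): centre of the tray's hinge line at the hopper's front rim, 134 mm above the counter. Axes of the juicer: z up, y along the hinge line, x from the tray to the hopper behind it. The tray (117 x 182 mm, side walls 30 high, front wall 20) reaches 105 mm from here towards -x; its rear end is open over the hopper.
- tray_bar (a point): middle of the tray's handle, a level round bar 10 mm thick along its y axis, 161 mm above the counter at rest, raised above and 55 mm in front of the tray's front wall; 80 mm clear between its two sloping arms; free below it down to the rim of a bowl 63 mm above the counter. 168 mm from the hinge line; turns with the tray.
- hopper_floor (a point): centre of the floor of the juicer's open hopper, 55 mm above the counter, axes as tray_hinge. Inside 113 (x) by 192 (y) mm; walls rise 71 mm above the floor in front, 95 at the sides, 145 at the back. To its right (-y) is the juicer's control deck, 50 mm above the counter, with the D-shaft.
- shaft_seat (a point): centre of the flange (24 mm across) at the foot of the upright steel D-shaft on the control deck, 67 mm above the counter at rest; z up the shaft. The shaft stands 17 mm above it, 16 mm across, tapered over its last 4.5 mm; its one flat, 2.5 mm from the axis, faces this +x. Flange and shaft are one piece that can be pressed down. 75 mm from the axis to the hopper's side.
- plunger (a joint): how far the D-shaft with its flange is pressed down, m: 0 = up, 0.006 = fully down. A spring pushes it up with 3.5 N at 0 and 7.7 N at 0.006. A knob turned wrongly stands on the shaft's tip and presses it down without going on.
- spindle (a joint): turn of the D-shaft on the deck, rad, counter-clockwise from above; it differs at each start, is already in the axes of shaft_seat, is stiff (0.35 N m) and need not be turned. A pale tick on the dark collar (40 mm across) round the shaft points the way the flat faces.
- knob_mid (a point): centre (22 mm above the underside) of the loose black knob standing on the counter: rounded block 44 long (x) by 30 wide (y) by 44 mm high, about 60 g, z up; grip it across its two flat sides 30 mm apart. A pointed nose juts 7 mm from its +x end; a pale line on top runs from the middle to the nose. Fully home on the shaft, this point is 22 mm above shaft_seat.
- knob_bore (a point): mouth of the D-shaped bore in the middle of the knob's underside, axes as knob_mid: 20 mm deep, 18 mm across, 1 mm clearance all round. The flat of the bore is on the side of the nose (+x), so nose and shaft flat must point the same way; then the underside comes to rest on the flange.
- lime_1_mid (a point): centre of one of the three limes, each 53 x 46 x 48 mm, that lie side by side in the feed tray
- lime_2_mid (a point): centre of one of the three limes, each 53 x 46 x 48 mm, that lie side by side in the feed tray
- lime_3_mid (a point): centre of one of the three limes, each 53 x 46 x 48 mm, that lie side by side in the feed tray
- jar: a labelled glass jar with a dark lid, 76 across and 98 mm high; origin at the underside's centre. A bystander: leave it alone.
- wooden_spoon: a wooden spoon, 310 mm long, lying flat; origin at the underside's centre. A bystander: leave it alone.

How it is judged (in metres and radians):
On the way, in this order (a step that is already met when the one before it is completed fails the run):
1. the tray is tipped and all three limes are in the hopper (x of lime_1_mid in the frame of hopper_floor between -0.06 and 0.06 m and y of lime_1_mid in the frame of hopper_floor between -0.1 and 0.1 m and z of lime_1_mid in the frame of hopper_floor between 0 and 0.06 m and x of lime_2_mid in the frame of hopper_floor between -0.06 and 0.06 m and y of lime_2_mid in the frame of hopper_floor between -0.1 and 0.1 m and z of lime_2_mid in the frame of hopper_floor between 0 and 0.06 m and x of lime_3_mid in the frame of hopper_floor between -0.06 and 0.06 m and y of lime_3_mid in the frame of hopper_floor between -0.1 and 0.1 m and z of lime_3_mid in the frame of hopper_floor between 0 and 0.06 m and value of joint tray above 0.1 rad), for 0.1 s.
2. the tray is back down and the knob is fully on the D-shaft (z of knob_mid in the frame of shaft_seat between 0.018 and 0.0245 m and horizontal distance between knob_mid and shaft_seat below 0.003 m and angle between the x axis of knob_mid and the x axis of shaft_seat, either way round below 0.3 rad and angle between the z axis of knob_mid and the z axis of shaft_seat, either way round below 0.12 rad and value of joint tray below 0.06 rad), for 0.1 s.
At the end, for the whole second after the job is handed in: Limes in the hopper (centres under 60 mm above its floor), tray down (under 0.06 rad), knob within 2.5 mm of home, 3 mm of the shaft's axis and 0.3 rad of its turn, upright, fingers on it with over 1.5 N, shaft pressed down over 4.5 of its 6 mm (all of step 2 and x of lime_1_mid in the frame of hopper_floor between -0.06 and 0.06 m and y of lime_1_mid in the frame of hopper_floor between -0.1 and 0.1 m and z of lime_1_mid in the frame of hopper_floor between 0 and 0.06 m and x of lime_2_mid in the frame of hopper_floor between -0.06 and 0.06 m and y of lime_2_mid in the frame of hopper_floor between -0.1 and 0.1 m and z of lime_2_mid in the frame of hopper_floor between 0 and 0.06 m and x of lime_3_mid in the frame of hopper_floor between -0.06 and 0.06 m and y of lime_3_mid in the frame of hopper_floor between -0.1 and 0.1 m and z of lime_3_mid in the frame of hopper_floor between 0 and 0.06 m and value of joint plunger above 0.0045 m and contact force between the fingers and knob above 1.5 N); the arm keeps its last pose, push and grip.
It fails at once if a bystander is moved by more than 40 mm (distance of any of jar, wooden_spoon from where it was at the start of the episode above 0.04 m).
It also fails if it takes over 58 s, if anything falls off the work surface, if the arm or the gripper's body presses on something with over 40 N, if the wrist force passes 120 N, or if a joint passes its speed limit or range.

## Working session

There is one attempt and no reset: what is moved stays moved. The work goes in short steps, Python scripts to look and compute and a tool call to move; the robot and the scene stay as the last step left them, time stands still between calls to the robot, and variables do not carry over. Pictures are saved under pics/ and viewed, at most 10 in all, crops included, and the job is handed in when it is done.

Besides the shell and the picture viewer there is one more tool, called after "Emit:" as name([rows], argument=value, ...), one row to a line, values as JSON. jog_arm: Moves the arm, as the interface text tells. Its arguments: {"type":"object","properties":{"series":{"type":"array"}},"required":["series"]}

```bash
mkdir -p pics; ls
python3 - <<'E'
from bench import r
import cv2,numpy as np
for n in("scene","top"):
    im=r.camera(n); cv2.imwrite(f"pics/{n}0.png",im[:,:,::-1]); np.save(f"pics/{n}0.npy",im)
    print(n,r.calibration(n))
print(r.calibration("wrist")); print(r.get_state())
E
```

```text
pics
scene {'vertical_fov': 46.642526301605436, 'cx': 276.4020336977077, 'cy': 206.21088715414353, 'position': array([136.95369357, 644.74008754, 758.66429419]), 'rotation': array([ 0.31956126, -1.16464342, -2.38451125])}
top {'vertical_fov': 51.144809734694704, 'cx': 282.9268719102042, 'cy': 207.72566051268834, 'position': array([ 350.95188116,  -44.71286996, 1083.56731159]), 'rotation': array([ 0.14712428, -0.12278491, -1.57866709])}
{'vertical_fov': 59.24397828920805, 'cx': 271.5631980857804, 'cy': 213.0118295605973, 'hand_eye': array([[-6.59950893e-04,  9.48753492e-01,  3.16016418e-01,
         8.32705575e+01],
       [ 9.99999565e-01,  8.34249370e-04, -4.16264435e-04,
        -6.40557391e-01],
       [-6.58568834e-04,  3.16016006e-01, -9.48753630e-01,
        -1.43288938e+02],
       [ 0.00000000e+00,  0.00000000e+00,  0.00000000e+00,
         1.00000000e+00]])}
{'t': 0.1, 'qpos': array([-9.57414993e-01,  2.55690748e-01,  1.07118874e-01, -4.37498363e-04,
       -1.42391977e+00, -2.84591985e-01]), 'qd': array([-0.0007034 , -0.00149021,  0.00287132,  0.00342237,  0.00016385,
        0.00039787]), 'effort': array([-8.54141035e-04, -3.87601769e+01,  2.38477296e+01,  5.37784070e+00,
       -3.72273891e-03, -1.53876562e-05]), 'position': array([ 177.4950227 , -520.08948731,  230.47640387]), 'ee_rot': array([ 5.13981371e-01, -3.09891051e+00, -2.69380331e-03]), 'contact_force': array([-0.01598749,  0.03637608,  0.42810693]), 'torque': array([-0.03627198,  0.05127991, -0.0055092 ]), 'finger_force': 0.0, 'opening': 85.43338984417447}
```

View pics/scene0.png

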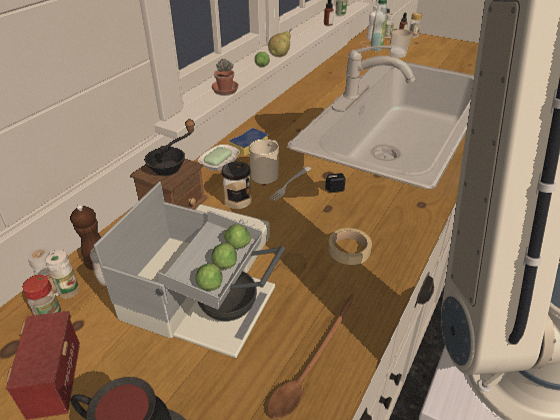

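View pics/top0.png

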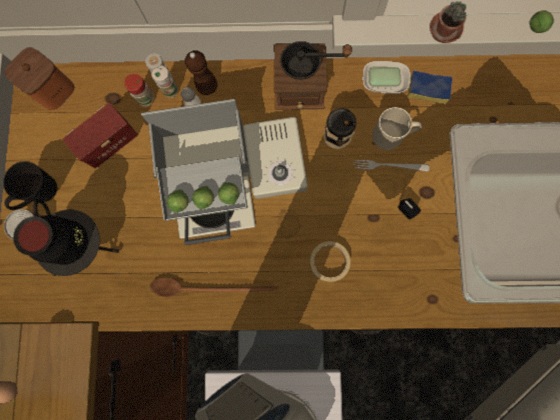

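The scene view shows the juicer, limes and bar. In the top view, up is +x and right is -y. The handle bar runs about (187,240)-(231,236), the shaft is near (281,173) and the knob near (409,208). I'll zoom in on these.

```bash
cat > h.py <<'E'
import numpy as np,cv2
from scipy.spatial.transform import Rotation as R
from bench import r
def cam(n,st=None):
    c=r.calibration(n); f=210/np.tan(np.radians(c["vertical_fov"]/2))
    if n=="wrist":
        H=c["hand_eye"]; Rt=R.from_rotvec(st["ee_rot"]).as_matrix()
        return f,c["cx"],c["cy"],Rt@H[:3,3]+st["position"],Rt@H[:3,:3]
    return f,c["cx"],c["cy"],np.array(c["position"]),R.from_rotvec(c["rotation"]).as_matrix()
def onz(C,u,v,z):
    f,cx,cy,p,M=C; d=M@np.array([(u-cx)/f,-(v-cy)/f,-1]); return p+d*(z-p[2])/d[2]
def ray(C,u,v):
    f,cx,cy,p,M=C; d=M@np.array([(u-cx)/f,-(v-cy)/f,-1]); return p,d/np.linalg.norm(d)
def proj(C,P):
    f,cx,cy,p,M=C; q=M.T@(np.asarray(P)-p); return cx-f*q[0]/q[2],cy+f*q[1]/q[2]
def delta(st,target,Rm=None):
    """shift in tool axes as share of 500mm, turn as share of 30deg"""
    Rt=R.from_rotvec(st["ee_rot"]).as_matrix(); s=Rt.T@(np.asarray(target)-st["position"])/500
    t=None if Rm is None else R.from_matrix(Rt.T@Rm).as_rotvec()/np.radians(30)
    return s.round(4),None if t is None else t.round(4)
E
python3 - <<'E'
from h import *
im=np.load("pics/top0.npy")[:,:,::-1]
a=cv2.resize(im[100:250,140:320],None,fx=4,fy=4,interpolation=cv2.INTER_CUBIC)
k=cv2.resize(im[180:230,380:430],(240,240),interpolation=cv2.INTER_CUBIC)
a[360:600,480:720]=np.clip(k*1.5,0,255)
cv2.imwrite("pics/c.png",a)
C=cam("top")
for n,u,v,z in[("barL",187,240,161),("barR",231,236,161),("shaft",281,170,84),("knob",409,207,44),("hingeL",160,165,134),("hingeR",241,159,134),("jarlid",342,122,98)]: print(n,onz(C,u,v,z).round(1))
E
```

```text
barL [444.4 172.3 161. ]
barR [451.7  79.2 161. ]
shaft [614.2 -26.6  84. ]
knob [ 528.9 -331.4   44. ]
hingeL [616.7 244.  134. ]
hingeR [627.8  62.  134. ]
jarlid [ 724.7 -171.6   98. ]
```

View pics/c.png

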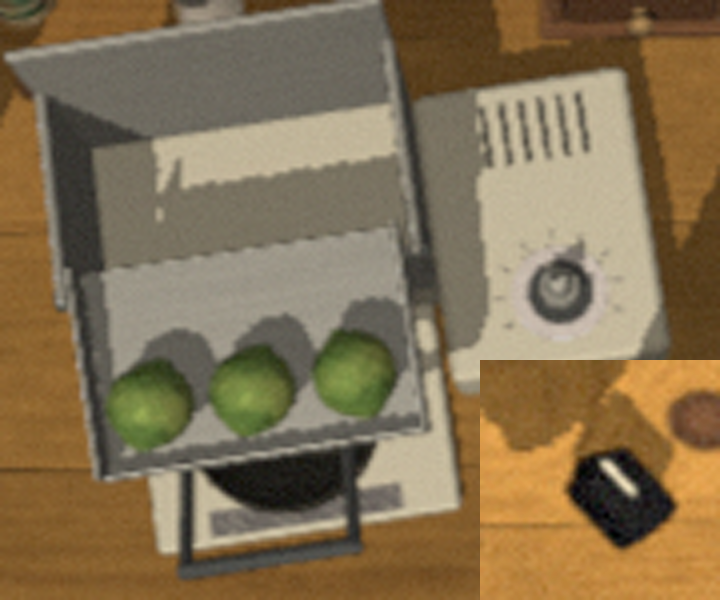

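Bar is near (446,128,161), juicer yaw about 0.12, knob near (529,-331) with yaw about 0.75. I'll move above the bar next.

```bash
cat >> h.py <<'E'
def down(yaw_y):
    y=np.array([np.cos(yaw_y),np.sin(yaw_y),0]); z=np.array([0,0,-1.]); return np.column_stack([np.cross(y,z),y,z])
E
python3 - <<'E'
from h import *
C=cam("top");S=cam("scene")
L=onz(C,185,242,161);Rr=onz(C,230,236.3,161);print(L,Rr,(L+Rr)/2)
d=L-Rr; yaw=np.arctan2(d[1],d[0])-np.pi/2; print(yaw)
print(proj(S,L),proj(S,Rr))
st=r.get_state()
print(delta(st,[446,128,235],down(np.pi+yaw)))
E
```

```text
[440.22796874 176.46375887 161.        ] [451.12803934  81.2975734  161.        ] [445.67800404 128.88066614 161.        ]
0.11404026601852957
(np.float64(261.5965064238085), np.float64(284.68815153318076)) (np.float64(284.06331941510547), np.float64(248.44269229766053))
(array([-0.9267,  1.0534, -0.0073]), array([ 2.90e-03,  2.20e-03, -2.59e+00]))
```

Emit:
jog_arm([
  {"x": -0.5, "y": 0.57, "z": 0, "ax": 0, "ay": 0, "az": -1, "gripper": 40},
  {"x": -0.5, "y": 0.57, "z": 0, "az": -1, "gripper": 40},
  {"x": -0.5, "y": 0.57, "z": 0, "az": -1, "gripper": 40},
  {"x": -0.5, "y": 0.57, "z": 0, "az": -1, "gripper": 40},
  {"x": -0.5, "y": 0.57, "z": 0, "az": -1, "gripper": 40},
  {"x": -0.5, "y": 0.57, "z": 0, "az": -1, "gripper": 40},
  {"x": -0.5, "y": 0.57, "z": 0, "az": -1, "gripper": 40},
  {"x": -0.5, "y": 0.57, "z": 0, "az": -1, "gripper": 40},
  {"x": -0.5, "y": 0.57, "z": 0, "az": -1, "gripper": 40},
  {"x": -0.5, "y": 0.57, "z": 0, "az": -1, "gripper": 40},
])

```text
invalid input at $.series[1]: expected keys x, y, z, ax, ay, az, gripper
```

```bash
python3 -c "
from h import *
st=r.get_state();print(st['t'],st['position'],delta(st,[446,128,235],down(np.pi+.114)))"
```

```text
0.1 [ 177.4950227  -520.08948731  230.47640387] (array([-0.9267,  1.0534, -0.0073]), array([ 2.9000e-03,  2.2000e-03, -2.5899e+00]))
```

Emit:
jog_arm([
  {"x": -0.5, "y": 0.57, "z": 0, "ax": 0, "ay": 0, "az": -1, "gripper": 40},
  {"x": -0.5, "y": 0.57, "z": 0, "ax": 0, "ay": 0, "az": -1, "gripper": 40},
  {"x": -0.5, "y": 0.57, "z": 0, "ax": 0, "ay": 0, "az": -1, "gripper": 40},
  {"x": -0.5, "y": 0.57, "z": 0, "ax": 0, "ay": 0, "az": -1, "gripper": 40},
  {"x": -0.5, "y": 0.57, "z": 0, "ax": 0, "ay": 0, "az": -1, "gripper": 40},
  {"x": -0.5, "y": 0.57, "z": 0, "ax": 0, "ay": 0, "az": -1, "gripper": 40},
  {"x": -0.5, "y": 0.57, "z": 0, "ax": 0, "ay": 0, "az": -1, "gripper": 40},
  {"x": -0.5, "y": 0.57, "z": 0, "ax": 0, "ay": 0, "az": -1, "gripper": 40},
  {"x": -0.5, "y": 0.57, "z": 0, "ax": 0, "ay": 0, "az": -1, "gripper": 40},
  {"x": -0.5, "y": 0.57, "z": 0, "ax": 0, "ay": 0, "az": -1, "gripper": 40},
])

```text
t: 0.93
position: [323.9, -165.0, 231.2]
ee_rot: [-1.308, 2.854, 0.002]
contact_force: [0.2, 0.2, -0.4]
opening: 39.8
finger_force: 0.0
```

```bash
python3 -c "
from h import *
st=r.get_state();print(st['t'],st['position'],delta(st,[446,128,235],down(np.pi+.114)))"
```

```text
0.9333 [ 323.87830712 -165.00602543  231.17316867] (array([-0.6034,  0.1975, -0.0064]), array([-1.300e-03,  3.700e-03, -1.576e+00]))
```

Emit:
jog_arm([
  {"x": -0.6, "y": 0.2, "z": 0, "ax": 0, "ay": 0, "az": -1, "gripper": 40},
  {"x": -0.6, "y": 0.2, "z": 0, "ax": 0, "ay": 0, "az": -1, "gripper": 40},
  {"x": -0.6, "y": 0.2, "z": 0, "ax": 0, "ay": 0, "az": -1, "gripper": 40},
  {"x": -0.6, "y": 0.2, "z": 0, "ax": 0, "ay": 0, "az": -1, "gripper": 40},
  {"x": -0.6, "y": 0.2, "z": 0, "ax": 0, "ay": 0, "az": -1, "gripper": 40},
  {"x": -0.6, "y": 0.2, "z": 0, "ax": 0, "ay": 0, "az": -1, "gripper": 40},
  {"x": -0.6, "y": 0.2, "z": 0, "ax": 0, "ay": 0, "az": -1, "gripper": 40},
  {"x": -0.6, "y": 0.2, "z": 0, "ax": 0, "ay": 0, "az": -1, "gripper": 40},
  {"x": -0.6, "y": 0.2, "z": 0, "ax": 0, "ay": 0, "az": -1, "gripper": 40},
])

```text
t: 1.68
position: [445.3, 125.3, 229.8]
ee_rot: [1.998, -2.422, -0.001]
contact_force: [0.0, -0.2, -0.3]
opening: 39.9
finger_force: 0.0
```

Emit:
jog_arm([
  {"x": 0, "y": 0, "z": 0, "ax": 0, "ay": 0, "az": -0.58, "gripper": 40},
  {"x": 0, "y": 0, "z": 0, "ax": 0, "ay": 0, "az": -0.58, "gripper": 40},
  {"x": 0, "y": 0, "z": 0, "ax": 0, "ay": 0, "az": -0.58, "gripper": 40},
  {"x": 0, "y": 0, "z": 0, "ax": 0, "ay": 0, "az": -0.58, "gripper": 40},
  {"x": 0, "y": 0, "z": 0, "ax": 0, "ay": 0, "az": -0.58, "gripper": 40},
])

```text
t: 2.1
position: [444.1, 121.3, 231.1]
ee_rot: [2.336, -2.1, -0.0]
contact_force: [0.7, 0.0, -0.5]
opening: 40.0
finger_force: 0.0
```

Run:
```python
from h import *
st=r.get_state();im=r.camera("wrist");cv2.imwrite("pics/w1.png",im[:,:,::-1]);np.save("pics/w1.npy",im)
np.save("pics/w1s.npy",np.r_[st["position"],st["ee_rot"]])
W=cam("wrist",st)
print(proj(W,[440.2,176.5,161]),proj(W,[451,81,161]))
print(st['t'],st['position'],delta(st,[446,128,145],down(np.pi+.114)))
```

```text
(np.float64(265.9702873274941), np.float64(307.633922262877)) (np.float64(264.0890772674602), np.float64(164.878268885225))
2.1 [444.13586432 121.26016336 231.0744797 ] (array([-0.013 , -0.0052,  0.1721]), array([ 0.001 , -0.0003, -0.014 ]))
```

View pics/w1.png

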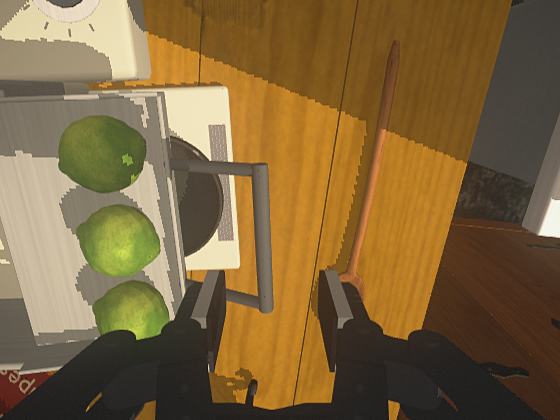

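The wrist view shows the bar from (261,168) to (267,308), which matches the prediction within 3 px. I'll descend and grip it.

Emit:
jog_arm([
  {"x": -0.013, "y": -0.005, "z": 0.06, "ax": 0, "ay": 0, "az": 0, "gripper": 40},
  {"x": -0.013, "y": -0.005, "z": 0.12, "ax": 0, "ay": 0, "az": 0, "gripper": 40},
  {"x": -0.013, "y": -0.005, "z": 0.172, "ax": 0, "ay": 0, "az": 0, "gripper": 40},
  {"x": -0.013, "y": -0.005, "z": 0.172, "ax": 0, "ay": 0, "az": 0, "gripper": 40},
  {"x": -0.013, "y": -0.005, "z": 0.172, "ax": 0, "ay": 0, "az": 0, "gripper": 5},
  {"x": -0.013, "y": -0.005, "z": 0.172, "ax": 0, "ay": 0, "az": 0, "gripper": 5},
  {"x": -0.013, "y": -0.005, "z": 0.172, "ax": 0, "ay": 0, "az": 0, "gripper": 5},
  {"x": -0.013, "y": -0.005, "z": 0.172, "ax": 0, "ay": 0, "az": 0, "gripper": 5},
  {"x": -0.013, "y": -0.005, "z": 0.172, "ax": 0, "ay": 0, "az": 0, "gripper": 5},
])

```text
t: 2.9
position: [449.0, 128.9, 147.9]
ee_rot: [-2.335, 2.092, -0.006]
contact_force: [5.6, -1.2, -3.8]
opening: 7.6
finger_force: 58.2
```

Emit:
jog_arm([
  {"x": 0, "y": -0.005, "z": -0.025, "ax": 0, "ay": 0, "az": 0, "gripper": 5},
  {"x": 0, "y": -0.012, "z": -0.049, "ax": 0, "ay": 0, "az": 0, "gripper": 5},
  {"x": 0, "y": -0.02, "z": -0.072, "ax": 0, "ay": 0, "az": 0, "gripper": 5},
  {"x": 0, "y": -0.031, "z": -0.095, "ax": 0, "ay": 0, "az": 0, "gripper": 5},
  {"x": 0, "y": -0.042, "z": -0.117, "ax": 0, "ay": 0, "az": 0, "gripper": 5},
  {"x": 0, "y": -0.056, "z": -0.139, "ax": 0, "ay": 0, "az": 0, "gripper": 5},
  {"x": 0, "y": -0.071, "z": -0.159, "ax": 0, "ay": 0, "az": 0, "gripper": 5},
  {"x": 0, "y": -0.088, "z": -0.178, "ax": 0, "ay": 0, "az": 0, "gripper": 5},
  {"x": 0, "y": -0.1, "z": -0.19, "ax": 0, "ay": 0, "az": 0, "gripper": 5},
  {"x": 0, "y": -0.1, "z": -0.19, "ax": 0, "ay": 0, "az": 0, "gripper": 5},
])

```text
t: 3.73
position: [496.7, 135.7, 243.0]
ee_rot: [-2.336, 2.093, 0.002]
contact_force: [-4.3, 4.9, 1.3]
opening: 7.8
finger_force: 58.8
```

Emit:
jog_arm([
  {"x": 0, "y": -0.006, "z": -0.005, "ax": 0, "ay": 0, "az": 0, "gripper": 5},
  {"x": 0, "y": -0.006, "z": -0.005, "ax": 0, "ay": 0, "az": 0, "gripper": 5},
  {"x": 0, "y": -0.006, "z": -0.005, "ax": 0, "ay": 0, "az": 0, "gripper": 5},
  {"x": 0, "y": -0.006, "z": -0.005, "ax": 0, "ay": 0, "az": 0, "gripper": 5},
  {"x": 0, "y": -0.006, "z": -0.005, "ax": 0, "ay": 0, "az": 0, "gripper": 5},
  {"x": 0, "y": -0.006, "z": -0.005, "ax": 0, "ay": 0, "az": 0, "gripper": 5},
  {"x": 0, "y": -0.006, "z": -0.005, "ax": 0, "ay": 0, "az": 0, "gripper": 5},
  {"x": 0, "y": -0.006, "z": -0.005, "ax": 0, "ay": 0, "az": 0, "gripper": 5},
  {"x": 0, "y": -0.006, "z": -0.005, "ax": 0, "ay": 0, "az": 0, "gripper": 5},
  {"x": 0, "y": -0.006, "z": -0.005, "ax": 0, "ay": 0, "az": 0, "gripper": 5},
])

```text
t: 4.57
position: [498.6, 136.0, 244.9]
ee_rot: [-2.337, 2.093, 0.003]
contact_force: [-4.7, 5.1, 1.3]
opening: 7.6
finger_force: 59.0
```

Run:
```python
from h import *
st=r.get_state();print(st['position'],st['contact_force'],st['torque'])
im=np.hstack([r.camera("scene")[160:370,70:330],r.camera("top")[90:300,100:360]])
cv2.imwrite("pics/l1.png",cv2.resize(im,None,fx=1.5,fy=1.5)[:,:,::-1])
```

```text
[498.59507706 135.97170793 244.8839239 ] [-4.7019934   5.14076778  1.31949016] [1.90955655 1.55982554 0.35262711]
```

View pics/l1.png

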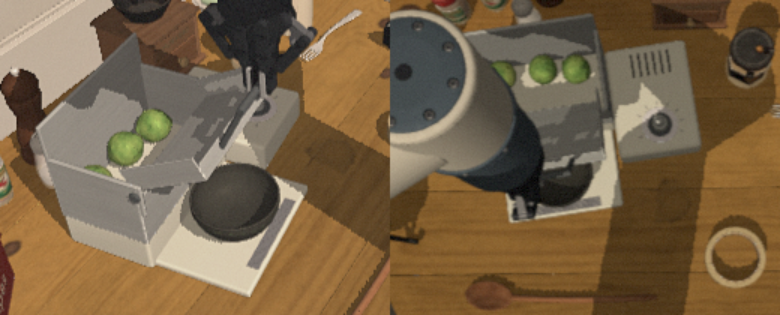

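All three limes are in the hopper. I'll lower the tray along the reverse arc.

Emit:
jog_arm([
  {"x": 0, "y": 0.015, "z": 0.014, "ax": 0, "ay": 0, "az": 0, "gripper": 5},
  {"x": 0, "y": 0.035, "z": 0.036, "ax": 0, "ay": 0, "az": 0, "gripper": 5},
  {"x": 0, "y": 0.05, "z": 0.056, "ax": 0, "ay": 0, "az": 0, "gripper": 5},
  {"x": 0, "y": 0.064, "z": 0.078, "ax": 0, "ay": 0, "az": 0, "gripper": 5},
  {"x": 0, "y": 0.075, "z": 0.1, "ax": 0, "ay": 0, "az": 0, "gripper": 5},
  {"x": 0, "y": 0.086, "z": 0.123, "ax": 0, "ay": 0, "az": 0, "gripper": 5},
  {"x": 0, "y": 0.094, "z": 0.146, "ax": 0, "ay": 0, "az": 0, "gripper": 5},
  {"x": 0, "y": 0.101, "z": 0.17, "ax": 0, "ay": 0, "az": 0, "gripper": 5},
  {"x": 0, "y": 0.105, "z": 0.185, "ax": 0, "ay": 0, "az": 0, "gripper": 5},
  {"x": 0, "y": 0.106, "z": 0.193, "ax": 0, "ay": 0, "az": 0, "gripper": 5},
])

```text
t: 5.5
position: [449.2, 129.0, 152.4]
ee_rot: [-2.336, 2.09, -0.009]
contact_force: [-16.6, -0.6, 50.2]
opening: 7.6
finger_force: 63.7
```

Emit:
jog_arm([
  {"x": 0, "y": 0, "z": 0.002, "ax": 0, "ay": 0, "az": 0, "gripper": 5},
  {"x": 0, "y": 0, "z": 0.002, "ax": 0, "ay": 0, "az": 0, "gripper": 40},
  {"x": 0, "y": 0, "z": 0.002, "ax": 0, "ay": 0, "az": 0, "gripper": 40},
  {"x": 0, "y": 0, "z": 0.002, "ax": 0, "ay": 0, "az": 0, "gripper": 40},
  {"x": 0, "y": 0, "z": 0.002, "ax": 0, "ay": 0, "az": 0, "gripper": 40},
  {"x": 0, "y": 0, "z": 0.002, "ax": 0, "ay": 0, "az": 0, "gripper": 40},
  {"x": 0, "y": 0, "z": -0.05, "ax": 0, "ay": 0, "az": 0, "gripper": 40},
  {"x": 0, "y": 0, "z": -0.12, "ax": 0, "ay": 0, "az": 0, "gripper": 40},
  {"x": 0, "y": 0, "z": -0.17, "ax": 0, "ay": 0, "az": 0, "gripper": 40},
  {"x": 0, "y": 0, "z": -0.2, "ax": 0, "ay": 0, "az": 0, "gripper": 40},
])

```text
t: 6.33
position: [447.2, 128.5, 249.3]
ee_rot: [-2.337, 2.095, -0.003]
contact_force: [-0.1, -0.3, 0.0]
opening: 39.9
finger_force: 0.0
```

```bash
python3 -c "
from h import *
st=r.get_state();print(st['t'],st['position'],st['qpos'],'\nshaft',delta(st,[560,-40,250],down(np.pi+.114)),'\nknob',delta(st,[529,-331,200],down(.74+np.pi/2)),delta(st,[529,-331,200],down(.74-np.pi/2)))"
```

```text
6.3333 [447.17084813 128.4878748  249.32960605] [ 6.19003536e-01  7.79875892e-02 -6.23575086e-02  1.14816030e-03
 -1.42685523e+00 -5.10329813e-01] 
shaft (array([ 0.3595, -0.1877, -0.0009]), array([-0.0071,  0.0014, -0.0099])) 
knob (array([ 0.9314, -0.0625,  0.0982]), array([-0.0058,  0.0047,  1.7946])) (array([ 0.9314, -0.0625,  0.0982]), array([-0.0056, -0.0069, -4.2054]))
```

```bash
python3 -c "
from h import *
st=r.get_state();print(delta(st,[610,-45,235],down(np.pi+.114)))"
```

```text
(array([ 0.3803, -0.2859,  0.0294]), array([-0.0071,  0.0014, -0.0099]))
```

Emit:
jog_arm([
  {"x": 0.38, "y": -0.285, "z": 0.03, "ax": 0, "ay": 0, "az": 0, "gripper": 40},
  {"x": 0.38, "y": -0.285, "z": 0.03, "ax": 0, "ay": 0, "az": 0, "gripper": 40},
  {"x": 0.38, "y": -0.285, "z": 0.03, "ax": 0, "ay": 0, "az": 0, "gripper": 50},
  {"x": 0.38, "y": -0.285, "z": 0.03, "ax": 0, "ay": 0, "az": 0, "gripper": 60},
  {"x": 0.38, "y": -0.285, "z": 0.03, "ax": 0, "ay": 0, "az": 0, "gripper": 60},
  {"x": 0.38, "y": -0.285, "z": 0.03, "ax": 0, "ay": 0, "az": 0, "gripper": 60},
  {"x": 0.38, "y": -0.285, "z": 0.03, "ax": 0, "ay": 0, "az": 0, "gripper": 60},
  {"x": 0.38, "y": -0.285, "z": 0.03, "ax": 0, "ay": 0, "az": 0, "gripper": 60},
  {"x": 0.38, "y": -0.285, "z": 0.03, "ax": 0, "ay": 0, "az": 0, "gripper": 60},
  {"x": 0.38, "y": -0.285, "z": 0.03, "ax": 0, "ay": 0, "az": 0, "gripper": 60},
])

```text
t: 7.17
position: [608.1, -44.3, 231.6]
ee_rot: [-2.34, 2.096, -0.0]
contact_force: [-0.6, 0.1, -0.6]
opening: 60.1
finger_force: 0.0
```

Run:
```python
from h import *
st=r.get_state();im=r.camera("wrist");np.save("pics/w2.npy",im)
np.save("pics/w2s.npy",np.r_[st["position"],st["ee_rot"]])
W=cam("wrist",st); u,v=map(int,proj(W,[614,-27,70])); print(st["t"],st['position'],u,v)
u0,v0=u-50,v-50; print(u0,v0)
cv2.imwrite("pics/w2.png",cv2.resize(im[v0:v0+100,u0:u0+100],(600,600),interpolation=cv2.INTER_CUBIC)[:,:,::-1])
print('knob',delta(st,[529,-331,200],down(.74+np.pi/2)))
```

```text
7.1667 [608.08232962 -44.33684207 231.59889201] 260 209
210 159
knob (array([0.5525, 0.22  , 0.0631]), array([-4.0000e-04,  3.0000e-04,  1.7964e+00]))
```

View pics/w2.png

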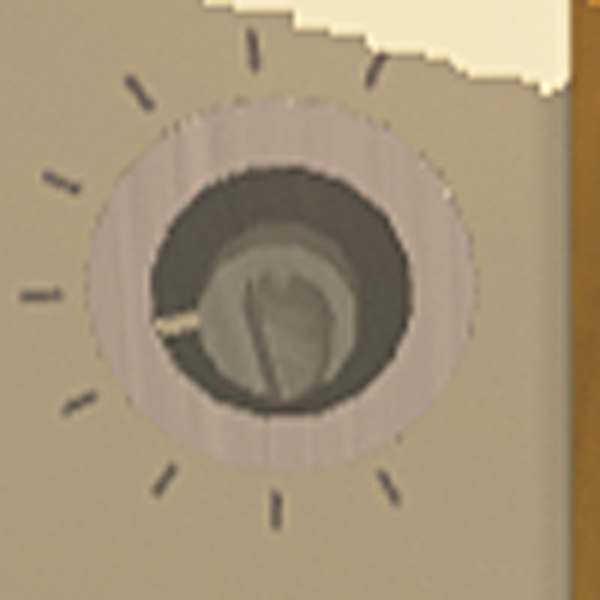

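Tick at crop (178,323), collar centre (282,291) and flange centre about (278,322). The flat's edge runs (248,280)-(280,397), so the flat faces the tick.

Run:
```python
from h import *
s=np.load("pics/w2s.npy"); W=cam("wrist",dict(position=s[:3],ee_rot=s[3:]))
P=lambda a,b,z:onz(W,210+(a-.5)/6,159+(b-.5)/6,z)
c=P(282,291,52);fl=P(278,322,67);t0=P(157,327,52);t1=P(198,318,52)
for m in (c,fl): print(m.round(1))
d=t0-c;print("tick yaw",np.arctan2(d[1],d[0]), "tick seg",np.arctan2(*(t0-t1)[[1,0]]))
e=P(248,280,84)-P(280,397,84); print("flat edge normal",np.arctan2(e[1],e[0])-np.pi/2)
im=np.load("pics/top0.npy")
```

```text
[617.4 -23.1  52. ]
[617.4 -23.1  67. ]
tick yaw 0.4012802502999594 tick seg 0.33487951702684127
flat edge normal -2.7935020689868453
```

Emit:
jog_arm([
  {"x": 0.55, "y": 0.22, "z": 0.06, "ax": 0, "ay": 0, "az": 1, "gripper": 60},
  {"x": 0.55, "y": 0.22, "z": 0.06, "ax": 0, "ay": 0, "az": 1, "gripper": 60},
  {"x": 0.55, "y": 0.22, "z": 0.06, "ax": 0, "ay": 0, "az": 1, "gripper": 60},
  {"x": 0.55, "y": 0.22, "z": 0.06, "ax": 0, "ay": 0, "az": 1, "gripper": 60},
  {"x": 0.55, "y": 0.22, "z": 0.06, "ax": 0, "ay": 0, "az": 1, "gripper": 60},
  {"x": 0.55, "y": 0.22, "z": 0.06, "ax": 0, "ay": 0, "az": 1, "gripper": 60},
  {"x": 0.55, "y": 0.22, "z": 0.06, "ax": 0, "ay": 0, "az": 1, "gripper": 60},
  {"x": 0.55, "y": 0.22, "z": 0.06, "ax": 0, "ay": 0, "az": 1, "gripper": 60},
  {"x": 0.55, "y": 0.22, "z": 0.06, "ax": 0, "ay": 0, "az": 1, "gripper": 60},
])

```text
t: 7.97
position: [527.7, -331.9, 201.2]
ee_rot: [1.713, -2.633, -0.0]
contact_force: [-0.3, -0.1, 0.2]
opening: 60.2
finger_force: 0.0
```

Emit:
jog_arm([
  {"x": 0, "y": 0, "z": 0, "ax": 0, "ay": 0, "az": 0.8, "gripper": 60},
  {"x": 0, "y": 0, "z": 0, "ax": 0, "ay": 0, "az": 0.8, "gripper": 60},
  {"x": 0, "y": 0, "z": 0, "ax": 0, "ay": 0, "az": 0.8, "gripper": 60},
  {"x": 0, "y": 0, "z": 0, "ax": 0, "ay": 0, "az": 0.8, "gripper": 60},
  {"x": 0, "y": 0, "z": 0, "ax": 0, "ay": 0, "az": 0.8, "gripper": 60},
  {"x": 0, "y": 0, "z": 0, "ax": 0, "ay": 0, "az": 0.8, "gripper": 60},
])

```text
t: 8.47
position: [529.5, -329.0, 201.9]
ee_rot: [-1.137, 2.928, -0.001]
contact_force: [0.2, 0.3, 0.1]
opening: 60.2
finger_force: 0.0
```

Run:
```python
from h import *
st=r.get_state();im=r.camera("wrist");np.save("pics/w3.npy",im)
np.save("pics/w3s.npy",np.r_[st["position"],st["ee_rot"]])
W=cam("wrist",st); u,v=map(int,proj(W,[529,-331,44])); print(st["t"],st['position'],u,v)
u0,v0=max(0,u-60),max(0,v-60); print(u0,v0)
cv2.imwrite("pics/w3.png",cv2.resize(np.clip(im[v0:v0+120,u0:u0+120]*1.0*1.5,0,255).astype(np.uint8),(600,600),interpolation=cv2.INTER_CUBIC)[:,:,::-1])
```

```text
8.4667 [ 529.53104949 -328.96708021  201.94020858] 269 191
209 131
```

View pics/w3.png

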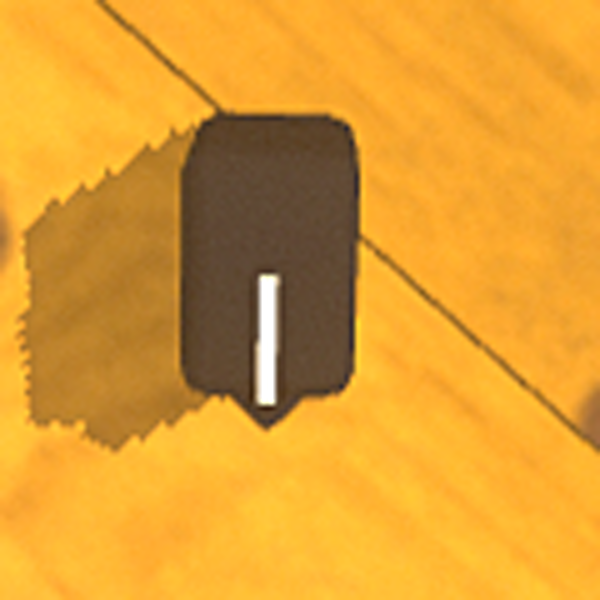

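The knob is well aligned: line from (269,275) to (265,405), nose tip at (267,428).

Run:
```python
from h import *
s=np.load("pics/w3s.npy"); W=cam("wrist",dict(position=s[:3],ee_rot=s[3:]))
P=lambda a,b,z:onz(W,209+(a-.5)/5,131+(b-.5)/5,z)
c=P(269,272,44);n=P(266.5,428,44);l=P(265,405,44); l0=P(269,275,44)
print(c,n,l, np.linalg.norm(n-c), P(182,350,44),P(355,350,44))
for a in (n-c,l-l0): print(np.arctan2(a[1],a[0]))
nz=n+(-29)*(n-c)/np.linalg.norm(n-c);print("centre from nose",nz)
e0,e1=P(182,200,44),P(182,370,44);d=e1-e0;print("edgeL",np.arctan2(d[1],d[0]))
e0,e1=P(357,200,44),P(353,370,44);d=e1-e0;print("edgeR",np.arctan2(d[1],d[0]))
st=r.get_state();print(delta(st,[c[0],c[1],8],down(.74+np.pi/2)))
```

```text
[ 528.96397053 -339.22158967   44.        ] [ 549.83174201 -321.02693594   44.        ] [ 546.8975922  -324.01097709   44.        ] 27.68590455166836 [ 549.08855238 -341.02009843   44.        ] [ 529.24350172 -319.29377883   44.        ]
0.7170727397105814
0.7027679017048049
centre from nose [ 527.97349383 -340.08518839   44.        ]
edgeL 0.7177221120360917
edgeR 0.7245862900135485
(array([ 0.0144, -0.0138,  0.3876]), array([-0.0012,  0.0009,  0.0012]))
```

```bash
python3 -c "
from h import *
st=r.get_state();print(delta(st,[528.5,-339.6,12],down(.718+np.pi/2)))"
```

```text
(array([ 0.0156, -0.0138,  0.3796]), array([-0.0012,  0.0009,  0.0432]))
```

Emit:
jog_arm([
  {"x": 0.0156, "y": -0.0138, "z": 0.06, "ax": 0, "ay": 0, "az": 0.043, "gripper": 60},
  {"x": 0.0156, "y": -0.0138, "z": 0.12, "ax": 0, "ay": 0, "az": 0.043, "gripper": 60},
  {"x": 0.0156, "y": -0.0138, "z": 0.18, "ax": 0, "ay": 0, "az": 0.043, "gripper": 60},
  {"x": 0.0156, "y": -0.0138, "z": 0.24, "ax": 0, "ay": 0, "az": 0.043, "gripper": 60},
  {"x": 0.0156, "y": -0.0138, "z": 0.29, "ax": 0, "ay": 0, "az": 0.043, "gripper": 60},
  {"x": 0.0156, "y": -0.0138, "z": 0.33, "ax": 0, "ay": 0, "az": 0.043, "gripper": 60},
  {"x": 0.0156, "y": -0.0138, "z": 0.36, "ax": 0, "ay": 0, "az": 0.043, "gripper": 60},
  {"x": 0.0156, "y": -0.0138, "z": 0.3795, "ax": 0, "ay": 0, "az": 0.043, "gripper": 60},
  {"x": 0.0156, "y": -0.0138, "z": 0.3795, "ax": 0, "ay": 0, "az": 0.043, "gripper": 60},
  {"x": 0.0156, "y": -0.0138, "z": 0.3795, "ax": 0, "ay": 0, "az": 0.043, "gripper": 60},
])

```text
t: 9.35
position: [528.1, -340.6, 11.9]
ee_rot: [1.101, -2.942, 0.0]
contact_force: [-0.1, -0.5, 0.6]
opening: 60.3
finger_force: 0.0
```

Emit:
jog_arm([
  {"x": 0, "y": 0, "z": 0, "ax": 0, "ay": 0, "az": 0, "gripper": 45},
  {"x": 0, "y": 0, "z": 0, "ax": 0, "ay": 0, "az": 0, "gripper": 38},
  {"x": 0, "y": 0, "z": 0, "ax": 0, "ay": 0, "az": 0, "gripper": 33},
  {"x": 0, "y": 0, "z": 0, "ax": 0, "ay": 0, "az": 0, "gripper": 28},
  {"x": 0, "y": 0, "z": 0, "ax": 0, "ay": 0, "az": 0, "gripper": 20},
  {"x": 0, "y": 0, "z": 0, "ax": 0, "ay": 0, "az": 0, "gripper": 20},
  {"x": 0, "y": 0, "z": 0, "ax": 0, "ay": 0, "az": 0, "gripper": 20},
  {"x": 0, "y": 0, "z": 0, "ax": 0, "ay": 0, "az": 0, "gripper": 20},
  {"x": 0, "y": 0, "z": 0, "ax": 0, "ay": 0, "az": 0, "gripper": 20},
  {"x": 0, "y": 0, "z": 0, "ax": 0, "ay": 0, "az": 0, "gripper": 20},
])

```text
t: 10.18
position: [528.6, -341.1, 12.8]
ee_rot: [-1.099, 2.942, -0.003]
contact_force: [-1.0, 1.9, 6.0]
opening: 28.9
finger_force: 58.9
```

```bash
python3 -c "
from h import *
st=r.get_state();np.save('pics/grip.npy',np.r_[st['position'],st['ee_rot']]);print(st['position'],st['contact_force'],delta(st,[528.5,-339.6,170],down(.718+np.pi/2)))
print(delta(st,[617.4,-23.1,150],down(.36+np.pi/2)))"
```

```text
[ 528.55054733 -341.05410147   12.84426371] [-1.04503938  1.89125073  6.01794711] (array([-0.0021,  0.0016, -0.3143]), array([-0.0038,  0.0013, -0.0057]))
(array([-0.5513,  0.3631, -0.2746]), array([-0.0035,  0.002 ,  0.678 ]))
```

Emit:
jog_arm([
  {"x": 0, "y": 0, "z": -0.04, "ax": 0, "ay": 0, "az": 0, "gripper": 20},
  {"x": 0, "y": 0, "z": -0.1, "ax": 0, "ay": 0, "az": 0, "gripper": 20},
  {"x": 0, "y": 0, "z": -0.17, "ax": 0, "ay": 0, "az": 0, "gripper": 20},
  {"x": 0, "y": 0, "z": -0.23, "ax": 0, "ay": 0, "az": 0, "gripper": 20},
  {"x": 0, "y": 0, "z": -0.27, "ax": 0, "ay": 0, "az": 0, "gripper": 20},
  {"x": -0.04, "y": 0.03, "z": -0.27, "ax": 0, "ay": 0, "az": 0, "gripper": 20},
  {"x": -0.1, "y": 0.07, "z": -0.27, "ax": 0, "ay": 0, "az": 0.1, "gripper": 20},
  {"x": -0.16, "y": 0.105, "z": -0.27, "ax": 0, "ay": 0, "az": 0.2, "gripper": 20},
  {"x": -0.22, "y": 0.145, "z": -0.27, "ax": 0, "ay": 0, "az": 0.3, "gripper": 20},
  {"x": -0.28, "y": 0.185, "z": -0.27, "ax": 0, "ay": 0, "az": 0.4, "gripper": 20},
])

```text
t: 11.02
position: [572.8, -177.6, 146.2]
ee_rot: [0.78, -3.043, -0.001]
contact_force: [0.5, -0.4, -0.9]
opening: 29.2
finger_force: 59.4
```

```bash
python3 -c "
from h import *
st=r.get_state();print(st['position'],st['opening'],delta(st,[616.6,-23.4,120],down(.36+np.pi/2)))"
```

```text
[ 572.84674063 -177.55941817  146.22337081] 29.204192375560204 (array([-0.2251,  0.2281,  0.0525]), array([ 0.0011, -0.0006,  0.2712]))
```

Emit:
jog_arm([
  {"x": -0.06, "y": 0.06, "z": 0.0, "ax": 0, "ay": 0, "az": 0.1, "gripper": 20},
  {"x": -0.11, "y": 0.11, "z": 0.01, "ax": 0, "ay": 0, "az": 0.2, "gripper": 20},
  {"x": -0.16, "y": 0.162, "z": 0.02, "ax": 0, "ay": 0, "az": 0.271, "gripper": 20},
  {"x": -0.2, "y": 0.203, "z": 0.04, "ax": 0, "ay": 0, "az": 0.271, "gripper": 20},
  {"x": -0.225, "y": 0.228, "z": 0.052, "ax": 0, "ay": 0, "az": 0.271, "gripper": 20},
  {"x": -0.225, "y": 0.228, "z": 0.052, "ax": 0, "ay": 0, "az": 0.271, "gripper": 20},
  {"x": -0.225, "y": 0.228, "z": 0.052, "ax": 0, "ay": 0, "az": 0.271, "gripper": 20},
  {"x": -0.225, "y": 0.228, "z": 0.052, "ax": 0, "ay": 0, "az": 0.271, "gripper": 20},
  {"x": -0.225, "y": 0.228, "z": 0.052, "ax": 0, "ay": 0, "az": 0.271, "gripper": 20},
])

```text
t: 11.77
position: [616.2, -25.9, 120.9]
ee_rot: [-0.566, 3.09, -0.0]
contact_force: [-0.2, -0.2, -0.1]
opening: 29.6
finger_force: 59.4
```

Run:
```python
from h import *
st=r.get_state();im=r.camera("wrist");W=cam("wrist",st)
np.save("pics/w4.npy",im);np.save("pics/w4s.npy",np.r_[st["position"],st["ee_rot"]])
k=.36;u=np.array([np.cos(k),np.sin(k),0]);kc=np.array([617.4,-23.1,0])
pt=[proj(W,st["position"]+u*(.9+29)+[0,0,31.2]),proj(W,kc+[0,0,67]),proj(W,kc+u*20+[0,0,52])];print(np.round(pt,1))
cv2.imwrite("pics/w4.png",cv2.resize(im[100:400,130:430],(600,600),interpolation=cv2.INTER_CUBIC)[:,:,::-1])
print(delta(st,[616.6,-23.4,99],down(.36+np.pi/2)),st["contact_force"],st['position'])
```

```text
[[272.9 400. ]
 [276.2 245.2]
 [275.7 264.8]]
(array([-0.0025,  0.0044,  0.0439]), array([-0.0005,  0.0008,  0.0043])) [-0.23724372 -0.2387074  -0.05917743] [616.19349735 -25.87699966 120.93469856]
```

View pics/w4.png

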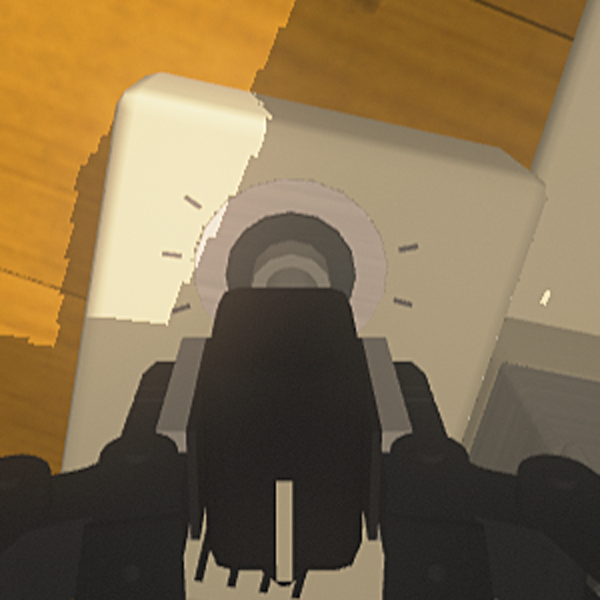

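The shaft shows behind the held knob. The nose is at crop (284,582), line start (284,480). I'll check the knob's offset in the hand against the pre-grip view.

Run:
```python
from h import *
def load(k):
    s=np.load(f"pics/{k}s.npy");return s,cam("wrist",dict(position=s[:3],ee_rot=s[3:]))
s3,W3=load("w3");s4,W4=load("w4")
P3=lambda a,b,z:onz(W3,209+(a-.5)/5,131+(b-.5)/5,z)
P4=lambda a,b,z:onz(W4,130+(a-.5)/2,100+(b-.5)/2,z)
g=np.load("pics/grip.npy")
for nm,a3,a4 in (("start",(269,275),(284,480)),("end",(265,405),(284,581)),("nose",(266.5,428),(284,584))):
    q3=R.from_rotvec(g[3:]).as_matrix().T@(P3(*a3,44)-g[:3]); 
    q4=R.from_rotvec(s4[3:]).as_matrix().T@(P4(*a4,s4[2]+31.2)-s4[:3]); print(nm,q3.round(1),q4.round(1))
```

```text
start [ -2.1   0.3 -31.2] [ -2.3  -0.5 -31.2]
end [-25.1  -0.  -31.1] [-25.2  -0.5 -31.2]
nose [-29.2   0.3 -31.1] [-25.9  -0.5 -31.2]
```

Run:
```python
from h import *
s3=np.load("pics/w3s.npy");W3=cam("wrist",dict(position=s3[:3],ee_rot=s3[3:]));g=np.load("pics/grip.npy")
print((R.from_rotvec(g[3:]).as_matrix().T@(onz(W3,209+270/5,131+114/5,0)-g[:3])).round(1))
st=r.get_state();W=cam("wrist",st);u=np.array([np.cos(.36),np.sin(.36),0]);kc=np.array([617.4,-23.1,0])
print(proj(W,kc-u*20+[0,0,52]))
t=kc-2.1*u; t[2]=99;print(delta(st,t,down(.36+np.pi/2)),t)
```

```text
[17.7 -0.7 12.8]
(np.float64(276.1652132943459), np.float64(204.56182316867861))
(array([0.    , 0.0045, 0.044 ]), array([-0.0005,  0.0012,  0.004 ])) [615.43461667 -23.83977589  99.        ]
```

Emit:
jog_arm([
  {"x": -0.001, "y": 0.0045, "z": 0.015, "ax": 0, "ay": 0, "az": 0, "gripper": 20},
  {"x": -0.001, "y": 0.0045, "z": 0.03, "ax": 0, "ay": 0, "az": 0, "gripper": 20},
  {"x": -0.001, "y": 0.0045, "z": 0.04, "ax": 0, "ay": 0, "az": 0, "gripper": 20},
  {"x": -0.001, "y": 0.0045, "z": 0.044, "ax": 0, "ay": 0, "az": 0, "gripper": 20},
  {"x": -0.001, "y": 0.0045, "z": 0.048, "ax": 0, "ay": 0, "az": 0, "gripper": 20},
  {"x": -0.001, "y": 0.0045, "z": 0.052, "ax": 0, "ay": 0, "az": 0, "gripper": 20},
  {"x": -0.001, "y": 0.0045, "z": 0.056, "ax": 0, "ay": 0, "az": 0, "gripper": 20},
  {"x": -0.001, "y": 0.0045, "z": 0.06, "ax": 0, "ay": 0, "az": 0, "gripper": 20},
  {"x": -0.001, "y": 0.0045, "z": 0.06, "ax": 0, "ay": 0, "az": 0, "gripper": 20},
])

```text
t: 12.57
position: [615.6, -23.0, 90.2]
ee_rot: [0.567, -3.089, 0.001]
contact_force: [0.8, -1.7, -2.5]
opening: 29.1
finger_force: 59.5
```

```bash
python3 -c "
from h import *
st=r.get_state();print(st['position'],st['contact_force'],st['torque'],delta(st,[615.8,-23.7,85],down(.36+np.pi/2)))"
```

```text
[615.61239878 -23.00601162  90.22070733] [ 0.84182381 -1.69450418 -2.48364854] [-0.67990897  0.06280364 -0.02993242] (array([ 0.0001, -0.0014,  0.0104]), array([-0.0006, -0.0018,  0.0063]))
```

Underside is about 7 mm below the shaft tip with no spring reaction, so it's going on. Continuing down.

Emit:
jog_arm([
  {"x": 0, "y": 0, "z": 0.004, "ax": 0, "ay": 0, "az": 0, "gripper": 20},
  {"x": 0, "y": 0, "z": 0.008, "ax": 0, "ay": 0, "az": 0, "gripper": 20},
  {"x": 0, "y": 0, "z": 0.012, "ax": 0, "ay": 0, "az": 0, "gripper": 20},
  {"x": 0, "y": 0, "z": 0.016, "ax": 0, "ay": 0, "az": 0, "gripper": 20},
  {"x": 0, "y": 0, "z": 0.02, "ax": 0, "ay": 0, "az": 0, "gripper": 20},
  {"x": 0, "y": 0, "z": 0.024, "ax": 0, "ay": 0, "az": 0, "gripper": 20},
  {"x": 0, "y": 0, "z": 0.024, "ax": 0, "ay": 0, "az": 0, "gripper": 20},
  {"x": 0, "y": 0, "z": 0.024, "ax": 0, "ay": 0, "az": 0, "gripper": 20},
])

```text
t: 13.23
position: [615.7, -23.1, 78.6]
ee_rot: [0.568, -3.089, 0.001]
contact_force: [-2.3, -4.6, 1.8]
opening: 29.3
finger_force: 59.8
```

Emit:
jog_arm([
  {"x": 0, "y": 0, "z": 0.003, "ax": 0, "ay": 0, "az": 0, "gripper": 20},
  {"x": 0, "y": 0, "z": 0.006, "ax": 0, "ay": 0, "az": 0, "gripper": 20},
  {"x": 0, "y": 0, "z": 0.009, "ax": 0, "ay": 0, "az": 0, "gripper": 20},
  {"x": 0, "y": 0, "z": 0.01, "ax": 0, "ay": 0, "az": 0, "gripper": 20},
  {"x": 0, "y": 0, "z": 0.01, "ax": 0, "ay": 0, "az": 0, "gripper": 20},
  {"x": 0, "y": 0, "z": 0.01, "ax": 0, "ay": 0, "az": 0, "gripper": 20},
])

```text
t: 13.73
position: [615.7, -23.1, 74.3]
ee_rot: [0.568, -3.09, 0.001]
contact_force: [-4.8, -4.6, 5.2]
opening: 29.0
finger_force: 60.1
```

Emit:
jog_arm([
  {"x": 0, "y": 0, "z": 0.002, "ax": 0, "ay": 0, "az": 0, "gripper": 20},
  {"x": 0, "y": 0, "z": 0.004, "ax": 0, "ay": 0, "az": 0, "gripper": 20},
  {"x": 0, "y": 0, "z": 0.005, "ax": 0, "ay": 0, "az": 0, "gripper": 20},
  {"x": 0, "y": 0, "z": 0.005, "ax": 0, "ay": 0, "az": 0, "gripper": 20},
  {"x": 0, "y": 0, "z": 0.005, "ax": 0, "ay": 0, "az": 0, "gripper": 20},
])

```text
t: 14.15
position: [615.8, -23.1, 73.5]
ee_rot: [-0.568, 3.089, -0.002]
contact_force: [-8.2, -2.8, 13.8]
opening: 29.0
finger_force: 61.5
```

```bash
python3 -c "
from h import *
st=r.get_state();print(st['position'],st['contact_force'],st['torque'])"
```

```text
[615.81558882 -23.07792238  73.54166462] [-8.23988011 -2.80060775 13.80021672] [-1.15563445  3.04014763  0.0084217 ]
```

Bottomed out: 13.8 N, and the TCP is at 73.5 against 73.8 expected. I'll relieve the side load a little and check.

Emit:
jog_arm([
  {"x": 0.0015, "y": 0, "z": 0.001, "ax": 0, "ay": 0, "az": 0, "gripper": 20},
  {"x": 0.0015, "y": 0, "z": 0.002, "ax": 0, "ay": 0, "az": 0, "gripper": 20},
  {"x": 0.0015, "y": 0, "z": 0.002, "ax": 0, "ay": 0, "az": 0, "gripper": 20},
  {"x": 0.0015, "y": 0, "z": 0.002, "ax": 0, "ay": 0, "az": 0, "gripper": 20},
  {"x": 0.0015, "y": 0, "z": 0.002, "ax": 0, "ay": 0, "az": 0, "gripper": 20},
])

```text
t: 14.57
position: [615.8, -23.1, 73.5]
ee_rot: [-0.568, 3.087, -0.002]
contact_force: [-8.8, -1.8, 18.2]
opening: 29.1
finger_force: 61.9
```

Run:
```python
from h import *
a=cv2.resize(r.camera("scene")[130:370,60:360],(400,320));b=cv2.resize(r.camera("wrist"),(400,300))
cv2.imwrite("pics/f.png",np.hstack([a,np.vstack([b,b[:20]])])[:,:,::-1])
st=r.get_state();print(st['position'],st['contact_force'],st['torque'])
```

```text
[615.80262575 -23.09562984  73.49186914] [-7.94811228 -2.30042326 17.89302458] [-8.18736748e-01  3.09478396e+00  4.74602483e-04]
```

View pics/f.png

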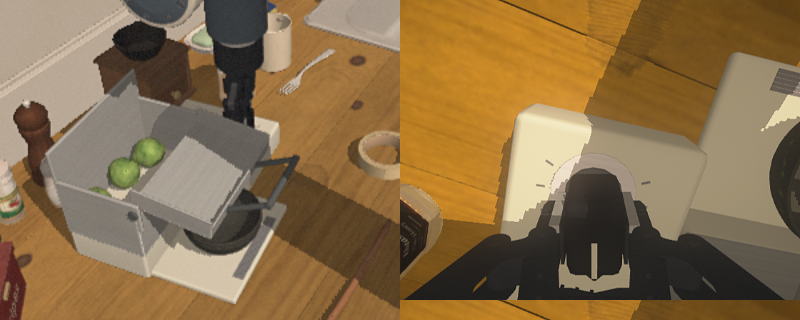

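The tray bar is back at its rest pixels, (263,284) and (283,248). The limes are in the hopper and the knob is on the shaft at the bottom stop. Handing in.

```bash
python3 -c "
from bench import r
print(r.finish_job())"
```

```text
the job is handed in; nothing more can be done
None
```

The job is handed in, with no verdict shown: all three limes are in the hopper, the tray is back down, and the knob is on the D-shaft, still gripped and held pressed against the bottom stop with about 18 N.

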